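Clamp a dried fillet in the moisture tester and start the reading

ROBOT

A 7-joint arm with a two-finger parallel gripper is mounted at the origin on the work surface. World frame = base frame: x ahead of the robot, y to its left, z up, the work surface at z = 0. Lengths are in mm, angles in degrees, forces in N, time in s.
With the tool pointing down it reaches from about 425 to 1025 mm from the base axis. Payload 9.4 kg.
Tool frame: the origin (TCP) lies midway between the tips of the shut fingers; the grasp point (between the pads) lies 19 mm behind it; z points along the fingers, y is the line along which they close (so a half turn about z gives the same grasp; the last joint's range is limited). The gripper opens to 85 mm and grips with 20 to 120 N. Pads are 22 mm wide; open, the fingers measure 114 mm over their backs; the gripper's body (76 mm by 85 mm) begins 54 mm behind the grasp point. The pads swing forward as they close: fully open they stand 13 mm farther back than shut.
Start: joints at [63.386, 34.337, -0.143, 91.639, 0.103, 54.024, -4.572], TCP at [274.151, -671.167, 231.275] pointing down, gripper open.
Joint ranges: [-147.43, 147.43], [-19.82, 112.94], [-74.19, 73.91], [6.32, 146.72], [-59.91, 239.91], [6.04, 106.73], [-150.56, 150.56]. Speed limits (degrees/s): [127.2, 127.2, 172.46, 172.46, 180, 180, 180].

INTERFACE

Orientations are given as [roll, pitch, yaw] about the fixed x, y, z axes, in that order (R = Rz(yaw) Ry(pitch) Rx(roll)).
In Python, from rig import ctrl, sensors, vision gives the robot as it stands. Calls block until the motion is done:
- ctrl.movep(position, orientation): joint-space move of the TCP to a pose.
- ctrl.move_linear(position, orientation=None, vel=150): straight line of the TCP; orientation=None keeps the orientation; vel is the mean speed in mm/s.
- ctrl.goto_joints(angles): joint-space move.
- ctrl.open_jaws() and ctrl.grasp(grasp_force=None): open the fingers fully, or close them until they stop; grasp_force is the grip in N (None keeps the last).
- ctrl.pause(seconds).
- ctrl.solve_ik(position, orientation): joint angles nearest the present ones, or None.
- sensors.observe(): the state.
- vision.grab_frame(name): name is "scene" or "top"; returns the picture (384x512x3 uint8, red, green, blue); there is no depth.
- vision.camera_model(name): a dict with "intrinsics" (3x3 intrinsics, pixels), "camera_from_world" (4x4, takes a point from world to camera coordinates). Camera axes: x right, y down, z forward; pixel columns grow to the right and rows downward; lengths in mm; the calibration is good to about 2 mm. A picture is of the moment at which its call begins. camera_model takes no time and is no camera call.
A pose or a line that the arm cannot do raises ctrl.Unreachable and nothing moves.
- ctrl.close_job(): hands the job in; it is judged then, once.
The state is a dict: "time_s": time; "joint_positions": joint angles; "dq": joint speeds; "joint_efforts": joint torques, N m; "tcp_pos": TCP position; "ee_rot": TCP orientation; "wrist_force": force on the tool from outside, world axes, zero at the start; "ft_torque": the same for the moment, N m; "width": finger opening in mm; "grasp_force": force on a finger pad.
Only numpy, scipy, OpenCV 4.12 (cv2) and the standard library are available. Lean on these libraries where they do the work, as an engineer would, in place of code of your own. Each camera call takes 0.05 s, during which the arm holds its last target. There are 200 camera calls.

TASK

Take the dried fish fillet off the scale and lay it (do not drop it) in the cradle of the green moisture tester, lengthwise and resting flat on both saddles, and let go of it. Then swing the orange-handled clamp lever down until it is fully home with its rubber pad pressing on the fillet. With the clamp shut, press the white key fully down and let it up, then press the green key fully down and let it up; press no key before the clamp is shut, leave the red key alone, and do not disturb the other two fillets and the brush.

Things in the scene. Friction and masses are not known exactly. Their poses are not given: they have to be found in the camera images.
- fillet: the dried fish fillet to test: hard, rigid, brown, boat-shaped, 180 mm long, 44 mm wide and 40 mm high at its middle, tapering to both ends, about 0.26 kg; at the start it lies alone on the scale. Origin: centre of its flat underside; x along its length, z up. It is the same either way round
- scale: low bench scale, grey with a steel top plate, 200 x 220 mm, fixed; origin at the centre of its underside on the table, top plate 50 mm above that
- tester: green moisture tester, fixed: a base plate 190 mm (x) by 280 mm (y), 20 mm thick, carrying a cradle, the clamp lever and a grey key console. Origin on the table under the cradle's centre; y runs along the cradle towards the lever's hinge, x from the cradle towards the keys, z up. The console is a box from x = 71 to 129 mm, y = -100 to 100 mm, its top 50 mm high
- cradle (a point): centre of the cradle at the height where the fillet's underside rests, 45 mm above the table; axes as the tester's. The fillet lies along y on two saddles at y = -45 and 45 mm, each 14 mm thick, with flat floors and flared side walls: 58 mm apart at the floor, about 75 mm at the top, 24 mm higher. Between them it is open down to the base plate (25 mm below), so fingers can reach round the fillet
- lever_hinge (a point): axis of the clamp lever, at the +y end of the cradle: 125 mm from the cradle's centre along the tester's y, 95 mm above the table; axes as the tester's, the hinge axis is x. Two dark brackets 24 mm thick stand beside it at x = -22 and +22 mm, 106 mm high
- clamp_lever (a joint): angle of the clamp lever, rad: 0 = fully shut (level, pointing along the tester's -y over the fillet, against its stop), pi/2 = straight up, 2.2 = leaning back away from the cradle (stop). A stiff hinge: it stays where it is left, and about 3 N at its tip swings it, about 5 N over the last 0.05 rad, where its pad meets the fillet
- lever_tip (a point): end of the lever's orange handle, on its centre line, 165 mm along the lever from the hinge and 6 mm to the side of the hinge that faces up when shut. The handle is a round grip of 22 mm diameter over the last 62 mm; nearer the hinge the lever is a steel bar 16 mm wide and 12 mm thick. With the lever shut the handle's top is 112 mm above the table
- clamp_pad: black round rubber pad, 22 mm diameter, on a spring plunger under the lever, 125 mm from the hinge, so that with the lever shut it stands over the cradle's centre and presses on the fillet's top with about 2 N (400 N/m, squeezed about 5 mm). Origin: on its axis, level with the hinge when shut; the pad's face is 15 mm below, along its -z
- key_white (a joint): white key: 0 = up, 0.006 m = fully down; springs back; fully down takes 5 N
- key_green (a joint): green key: 0 = up, 0.006 m = fully down; springs back; fully down takes 5 N
- key_red (a joint): red key (erases the records): 0 = up, 0.006 m = fully down; must not be pressed
- key_white_top (a point): centre of the white key's top (round, 32 mm diameter). The three keys stand in a row, 60 mm apart, on the console at x = 100 mm and y = -60, 0, 60 mm of the tester, in any order; they are pressed straight down
- key_green_top (a point): centre of the green key's top, as above
- key_red_top (a point): centre of the red key's top, as above
- fillet_b: another dried fillet of the same size, pale, lying on the table beyond the tester; leave alone
- fillet_c: another dried fillet of the same size, darker, lying on the table beyond the tester; leave alone
- brush: hand brush lying on the table beyond the scale; leave alone
Not all that is in view belongs to the job. What is shaped like the fillet but pink is not meant.

How it is judged (in metres and radians):
On the way, in this order (a step that is already met when the one before it is completed fails the run):
1. the fillet lies in the cradle, released (x of fillet in the frame of cradle between -0.015 and 0.015 m and y of fillet in the frame of cradle between -0.025 and 0.025 m and z of fillet in the frame of cradle between -0.006 and 0.006 m and angle between the x axis of fillet and the y axis of tester, either way round below 0.25 rad and angle between fillet's own z axis and vertical below 0.2 rad and contact force between the fingers and fillet below 0.1 N and linear speed of fillet below 0.03 m/s), for 0.2 s.
2. the clamp lever is fully shut with its pad pressing on the fillet (x of fillet in the frame of cradle between -0.015 and 0.015 m and y of fillet in the frame of cradle between -0.025 and 0.025 m and z of fillet in the frame of cradle between -0.006 and 0.006 m and angle between the x axis of fillet and the y axis of tester, either way round below 0.25 rad and angle between fillet's own z axis and vertical below 0.2 rad and value of joint clamp_lever below 0.06 rad and contact force between clamp_pad and fillet above 0.5 N), for 0.2 s.
3. the white key alone is pressed down (value of joint clamp_lever below 0.06 rad and contact force between clamp_pad and fillet above 0.5 N and value of joint key_white above 0.004 m and value of joint key_green below 0.002 m), for 0.04 s.
4. the green key alone is pressed down (value of joint clamp_lever below 0.06 rad and contact force between clamp_pad and fillet above 0.5 N and value of joint key_green above 0.004 m and value of joint key_white below 0.002 m), for 0.04 s.
At the end, for the whole second after the job is handed in: Fillet at rest and released in the cradle (origin within 15 mm across, 25 mm along, 6 mm in height of its centre; length within 0.25 rad of the cradle's); lever shut (under 0.06 rad), its pad pressing on the fillet with over 0.5 N; all three keys up (under 2 mm) (all of step 2 and contact force between the fingers and fillet below 0.1 N and linear speed of fillet below 0.02 m/s and velocity of joint clamp_lever below 0.05 rad/s and value of joint each of key_white, key_green, key_red below 0.002 m); the robot touches nothing.
It fails at once if a key is pressed (more than 3 mm) while the clamp is not shut (value of joint clamp_lever above 0.1 rad and value of joint any of key_white, key_green, key_red above 0.003 m).
It fails at once if the red key is pressed (more than 3 mm) (value of joint key_red above 0.003 m).
It fails at once if the fillet is dropped into the cradle (falls free at over 0.7 m/s, a drop of some 25 mm) (distance between fillet and cradle below 0.1 m and linear speed of fillet above 0.7 m/s and contact force between the fingers and fillet below 0.1 N).
It fails at once if another fillet or the brush is moved by more than 30 mm (distance of any of fillet_b, fillet_c, brush from where it was at the start of the episode above 0.03 m).
It also fails if it takes over 72 s, if anything falls off the work surface, if the arm or the gripper's body presses on something with over 40 N, if the wrist force passes 120 N, or if a joint passes its speed limit or range.

## Working session

There is one attempt and no reset: what is moved stays moved. The work goes in short steps, each a Python script; the robot and the scene stay as the last script left them, time stands still between calls to the robot, and variables do not carry over. Pictures are saved under pics/ and viewed, at most 10 in all, crops included, and the job is handed in when it is done.

```bash
mkdir -p pics; ls; python3 - <<'E'
from rig import ctrl,sensors,vision
import cv2,numpy as np
for n in("scene","top"):
    f=vision.grab_frame(n); cv2.imwrite(f"pics/{n}0.png",f[:,:,::-1])
    m=vision.camera_model(n); E=np.array(m["camera_from_world"]); print(n,np.array(m["intrinsics"]).round(1).tolist(),(-E[:3,:3].T@E[:3,3]).round(), E[:3,:3].round(3).tolist())
print(sensors.observe())
E
```

```text
pics
scene [[359.6, 0.0, 251.2], [0.0, 359.6, 186.6], [0.0, 0.0, 1.0]] [1222. -142.  658.] [[0.163, 0.987, -0.007], [0.606, -0.105, -0.788], [-0.778, 0.124, -0.615]]
top [[413.4, 0.0, 260.3], [0.0, 413.4, 194.9], [0.0, 0.0, 1.0]] [ 310.  -21. 1345.] [[0.026, -1.0, -0.005], [-0.987, -0.024, -0.161], [0.161, 0.009, -0.987]]
{'time_s': 0.1, 'joint_positions': array([63.38641016, 34.38258218, -0.14583658, 91.67545198,  0.10372872,
       54.02381629, -4.57199879]), 'dq': array([-0.01580723, -0.14041508, -0.00614041, -0.1350977 ,  0.01887985,
        0.05350902,  0.08549069]), 'joint_efforts': array([ 4.38763906e-03, -7.77986383e+01,  1.57008301e+00, -2.58624351e+01,
        1.27452426e-02,  5.43577291e-03,  3.70787757e-05]), 'tcp_pos': array([ 273.98783589, -670.78678164,  230.47546378]), 'ee_rot': array([-1.79918659e+02,  8.00974703e-03,  2.22230076e+01]), 'wrist_force': array([4.36639780e-04, 8.41420413e-01, 5.22627310e-01]), 'ft_torque': array([0.01675982, 0.01348425, 0.01249461]), 'grasp_force': 0.0, 'width': 85.21319307433107}
```

View pics/scene0.png

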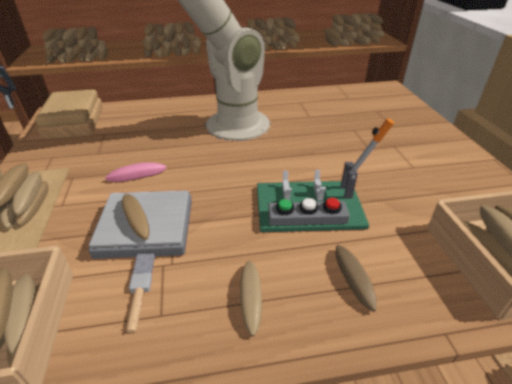

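View pics/top0.png

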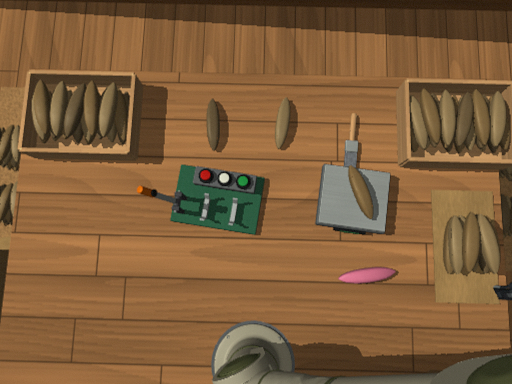

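Candidates for the fillet, by top-view pixel:
- brown on the scale (362,192)
- pale (284,123) and dark (213,125) on the table
- pink (368,275)
- crate fillets at (40–125,110) and (415–500,120), and board fillets at (445–490,245)

I choose the brown one alone on the steel plate. The keys run red (205,176), white (224,179), green (243,181), and the lever handle is at (147,191), leaning back.

```bash
cat > h.py <<'E'
import cv2,numpy as np
from rig import ctrl,sensors,vision
def cam(n):
    m=vision.camera_model(n); return np.array(m["intrinsics"]),np.array(m["camera_from_world"])
def ray(n,p):
    K,E=cam(n); R=E[:3,:3]; d=R.T@np.linalg.inv(K)@[p[0],p[1],1]; return -R.T@E[:3,3],d/np.linalg.norm(d)
def plane(n,p,z):
    c,d=ray(n,p); return c+d*(z-c[2])/d[2]
def tri(ps,pt):
    A=np.zeros((3,3));b=np.zeros(3)
    for n,p in(("scene",ps),("top",pt)):
        c,d=ray(n,p);P=np.eye(3)-np.outer(d,d);A+=P;b+=P@c
    return np.linalg.solve(A,b)
def blob(img,lo,hi,roi):
    x0,y0,x1,y1=roi; h=cv2.cvtColor(img,cv2.COLOR_RGB2HSV)
    m=cv2.inRange(h,np.array(lo),np.array(hi)); k=np.zeros_like(m);k[y0:y1,x0:x1]=m[y0:y1,x0:x1]
    cs,_=cv2.findContours(k,cv2.RETR_EXTERNAL,cv2.CHAIN_APPROX_NONE)
    return max(cs,key=cv2.contourArea)
def cen(c):
    m=cv2.moments(c);return np.array([m["m10"],m["m01"]])/m["m00"]
E
python3 - <<'E'
from h import *
S=vision.grab_frame("scene");T=vision.grab_frame("top")
cfg={"red":((0,170,90),(6,255,255),(320,195,345,215),(195,165,215,187)),
"white":((0,0,170),(180,70,255),(299,195,319,215),(216,170,234,188)),
"green":((50,120,100),(75,255,255),(275,195,297,215),(234,172,253,190)),
"orange":((5,180,120),(20,255,255),(365,110,405,150),(130,180,165,205))}
for k,(lo,hi,rs,rt) in cfg.items():
    a=blob(S,lo,hi,rs);b=blob(T,lo,hi,rt)
    print(k,cen(a).round(1),cv2.contourArea(a),cen(b).round(1),cv2.contourArea(b),tri(cen(a),cen(b)).round(1))
    if k=="orange":
        for c,n in((a,"s"),(b,"t")):print(n,cv2.minAreaRect(c))
g=blob(T,(60,100,30),(90,255,140),(160,155,275,245)); r=cv2.minAreaRect(g);print("base",r,[plane("top",p,20).round(1).tolist() for p in cv2.boxPoints(r)],cen(cv2.convexHull(g)))
h=cv2.cvtColor(T,cv2.COLOR_RGB2HSV)
print(h[192,362],h[205,330])
f=blob(T,(5,70,40),(25,255,255),(335,165,388,225));r=cv2.minAreaRect(f);print("fil",r,[plane("top",p,60).round(1).tolist() for p in cv2.boxPoints(r)])
U=T[140:245,120:400].copy()
cv2.drawContours(U,[f-[[120,140]]],-1,(0,255,255),1);cv2.drawContours(U,[g-[[120,140]]],-1,(255,0,255),1)
V=S[110:270,80:410]
U=cv2.resize(U,(798,299),interpolation=2);V=cv2.resize(V,(600,291),interpolation=2);V=cv2.copyMakeBorder(V,0,0,0,198,0)
cv2.imwrite("pics/c1.png",np.vstack([U,V])[:,:,::-1])
E
```

```text
red [332.4 203.1] 93.5 [204.7 174.4] 67.0 [579.3 167.1  69.1]
white [309.1 202.7] 80.0 [223.8 177.4] 54.0 [571.  107.5  71.8]
green [285.  203.7] 85.0 [242.4 180.4] 61.5 [562.9  48.3  70.4]
orange [383.5 129.4] 138.0 [139.5 188.7] 29.5 [499.2 315.  221.4]
s ((382.8309020996094, 129.86988830566406), (7.377500534057617, 24.388431549072266), 37.5685920715332)
t ((139.5, 189.0), (8.0, 5.0), 90.0)
base ((217.0371856689453, 199.1060791015625), (85.40951538085938, 56.86191940307617), 9.29330825805664) [[436.6, 278.4, 20.0], [622.4, 259.4, 20.0], [582.9, -18.9, 20.0], [399.2, 6.0, 20.0]] [217.35279197 199.26133639]
[ 18 123 120] [ 47  16 143]
fil ((367.5, 191.5), (53.0, 39.0), 90.0) [[623.3, -286.0, 60.0], [626.3, -409.9, 60.0], [456.8, -405.9, 60.0], [453.8, -284.5, 60.0]]
```

View pics/c1.png

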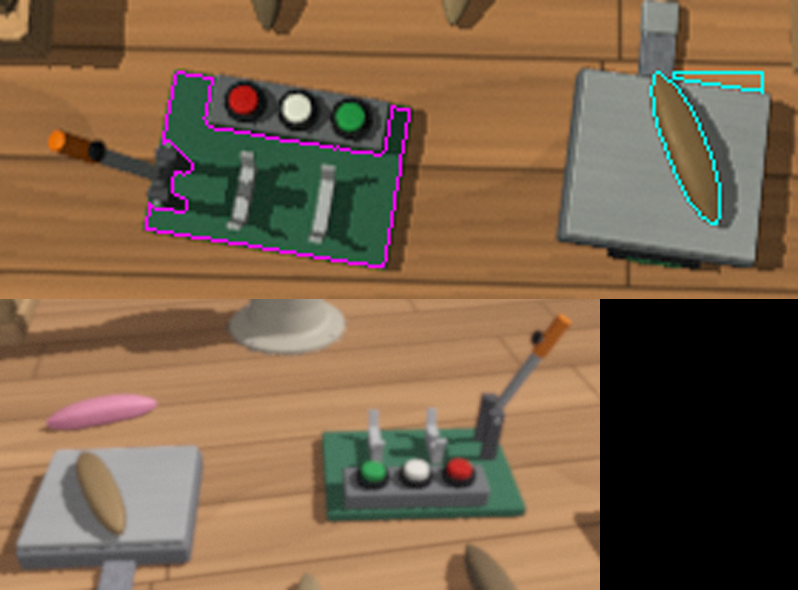

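The crop confirms it: the brown fillet lies alone on the steel plate, at about (362,192) in the top view. The tester y axis points away from the green key, towards the red key and the lever. Next I pick it up.

```bash
cat >> h.py <<'E'
# tester frame from the keys
ax_y=np.array([579.3-562.9,167.1-48.3]);ax_y/=np.linalg.norm(ax_y);ax_x=np.array([ax_y[1],-ax_y[0]])
O=np.array([(579.3+571+562.9)/3,(167.1+107.5+48.3)/3])-100*ax_x
YAW=np.degrees(np.arctan2(ax_y[1],ax_y[0]))   # tool x along tester y
def tw(x,y,z): return [*(O+x*ax_x+y*ax_y),z]
E
python3 - <<'E'
from h import *
T=vision.grab_frame("top")
h=cv2.cvtColor(T,cv2.COLOR_RGB2HSV);m=cv2.inRange(h,np.array((5,70,40)),np.array((25,255,255)))
k=np.zeros_like(m);k[167:225,335:386]=m[167:225,335:386];k=cv2.morphologyEx(k,cv2.MORPH_OPEN,np.ones((4,4)))
cs,_=cv2.findContours(k,cv2.RETR_EXTERNAL,cv2.CHAIN_APPROX_NONE);c=max(cs,key=cv2.contourArea)
w=np.array([plane("top",p,66)[:2] for p in c[:,0]],np.float32)
r=cv2.minAreaRect(w);C=np.array(r[0]);b=cv2.boxPoints(r);e=max(b[1]-b[0],b[2]-b[1],key=np.linalg.norm);e=e if e[0]>0 else -e
yaw=float(np.degrees(np.arctan2(e[1],e[0])));print(O,YAW,r,cen(w.reshape(-1,1,2)),C,yaw)
for p,y in(([*C,150],yaw),([*C,48],yaw),(tw(0,0,150),YAW),(tw(0,0,150),YAW-180),(tw(0,265,215),YAW),(tw(100,0,64),YAW),(tw(100,-60,64),YAW)):
    q=ctrl.solve_ik(list(p),[180,0,y]);print(None if q is None else np.round(q))
np.save("f.npy",[*C,yaw])
E
```

```text
[472.00611115 121.30835952] 82.14015875233817 ((534.07373046875, -325.87823486328125), (170.09378051757812, 47.1826171875), 17.7346134185791) [ 534.75476789 -325.575772  ] [ 534.07373047 -325.87823486] 17.7346134185791
[ 26.  33.   1. 109.  -1.  38. -46.]
[ 26.  41.   1. 112.  -1.  26. -45.]
[ -5.  27. -22. 126.  19.  31. -49.]
[ 21.  39. -63. 124.  49.  48.  99.]
[-15.  35. -42. 103.  28.  53. -77.]
[ -9.  38. -11. 117.  16.  26. -40.]
[ -3.  38. -12. 120.  17.  24. -36.]
```

```bash
python3 - <<'E'
from h import *
x,y,yaw=np.load("f.npy")
ctrl.movep([x,y,190],[180,0,yaw]); ctrl.move_linear([x,y,49],vel=100)
s=sensors.observe();print(s["time_s"],s["tcp_pos"],s["wrist_force"],s["width"])
ctrl.grasp(45);s=sensors.observe();print(s["tcp_pos"],s["wrist_force"],s["width"],s["grasp_force"])
ctrl.move_linear([x,y,190],vel=100);ctrl.pause(.3);s=sensors.observe();print(s["time_s"],s["tcp_pos"],s["wrist_force"],s["width"],s["grasp_force"])
f=vision.grab_frame("scene");cv2.imwrite("pics/p1.png",cv2.resize(f[80:280,40:300],(780,600))[:,:,::-1])
E
```

```text
3.4083 [ 534.40739246 -326.08182765   49.63852698] [ 0.37865189 -0.36606109  0.66000056] 85.4209012646681
[ 534.14044386 -325.74775124   49.50670403] [-0.82704788  0.49727055  5.66809898] 40.47803035649968 44.29480667109601
5.7583 [ 534.02362942 -325.84352598  189.75427351] [ 0.08046777 -0.10446577 -2.85866529] 40.20470393097783 44.72167837258894
```

View pics/p1.png

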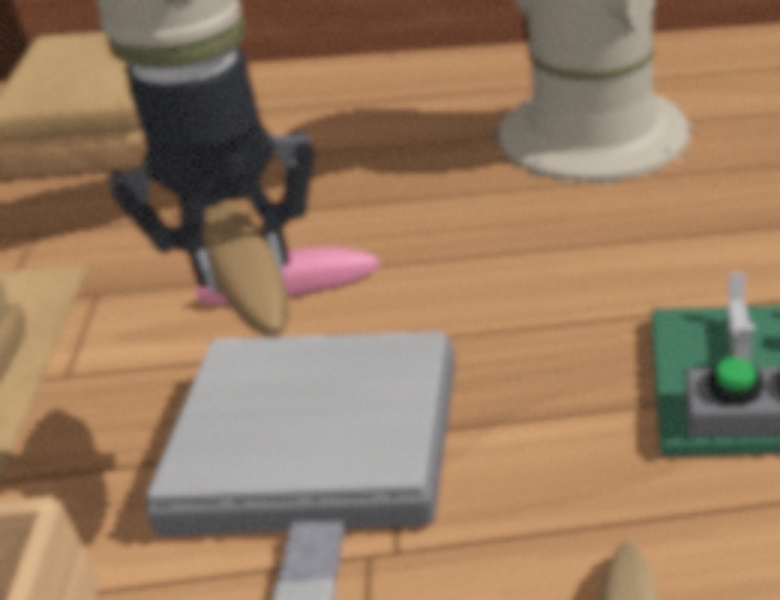

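The fillet is gripped near its middle and hangs level in the crop, at about (245,270). Next I place it.

```bash
python3 - <<'E'
from h import *
def st():
    s=sensors.observe();print(round(s["time_s"],2),s["tcp_pos"].round(1),s["wrist_force"].round(1),round(s["width"],1),round(s["grasp_force"],1));return s
ctrl.movep(tw(0,0,190),[180,0,YAW]);st()
ctrl.move_linear(tw(0,0,60),vel=90);ctrl.pause(.2);s0=st()
z=60
while z>41:
    z-=3 if z>50 else 1
    ctrl.move_linear(tw(0,0,z),vel=30);s=st()
    if s["wrist_force"][2]-s0["wrist_force"][2]>5:break
f=vision.grab_frame("scene");g=vision.grab_frame("top")
cv2.imwrite("pics/p2.png",np.hstack([cv2.resize(f[100:250,230:400],(400,353)),cv2.resize(g[140:245,155:275],(400,353))])[:,:,::-1])
E
```

```text
7.47 [472.6 120.1 189.9] [ 0.3 -0.3 -1.6] 40.3 44.7
9.26 [472.2 121.3  60.3] [-0.7  0.1 -1.8] 40.3 44.7
9.51 [471.9 121.3  56.8] [ 0.1 -0.  -1.6] 40.6 44.8
9.76 [471.9 121.3  53.8] [-0.1  0.5 -1.4] 40.8 44.8
10.01 [471.9 121.3  50.8] [ 0.5 -0.5 -2.2] 40.4 44.8
10.26 [471.9 121.3  47.8] [ 0.  -0.  -1.8] 40.4 44.8
10.51 [472.  121.3  47. ] [ 0.6  0.8 -1.7] 40.4 44.8
10.76 [472.  121.3  46. ] [-0.5 -0.6 -2. ] 40.3 44.8
11.01 [472.  121.3  45. ] [ 0.2 -0.6 -1.7] 40.3 44.8
11.26 [472.1 121.3  44.4] [-0.6 -0.8  5.2] 40.2 45.4
```

View pics/p2.png

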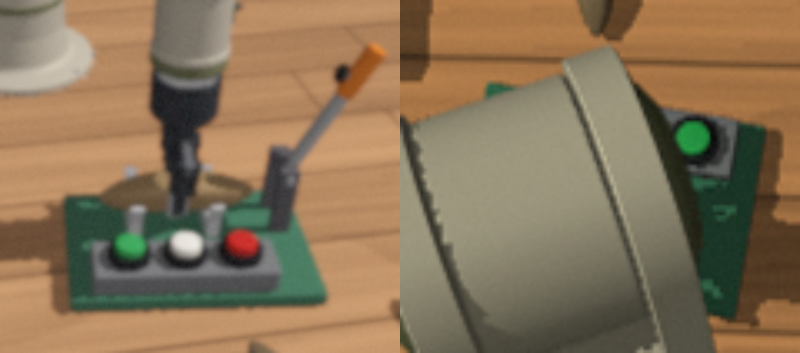

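Contact came at the expected height (TCP 44.4). In the scene crop the fillet spans columns 103–253 over saddles at 135 and 213, so it is centred. I release it and move round behind the lever.

```bash
python3 - <<'E'
from h import *
ctrl.open_jaws();ctrl.pause(.2)
ctrl.move_linear(tw(0,0,110),vel=80);ctrl.move_linear(tw(0,0,310),vel=250)
ctrl.grasp(20)
ctrl.move_linear(tw(0,285,310),vel=250)
s=sensors.observe();print(s["time_s"],s["tcp_pos"],s["width"],s["wrist_force"])
f=vision.grab_frame("scene");g=vision.grab_frame("top")
c=blob(f,(5,180,120),(20,255,255),(365,110,405,150));d=c[:,0]
R=cv2.minAreaRect(c);b=cv2.boxPoints(R);i=np.argsort(b[:,1]);tip=b[i[:2]].mean(0)
# intersect ray with the lever's plane (tester x=0)
o,v=ray("scene",tip);n=np.array([*ax_x,0]);P=o+v*(n@(np.array([*O,0])-o))/(n@v)
r=P[:2]-O;yz=np.array([r@ax_y-125,P[2]-95]);print("tip",P,yz,np.hypot(*yz),np.arctan2(yz[1],-yz[0]))
cv2.imwrite("pics/p3.png",np.hstack([cv2.resize(f[100:250,230:400],(400,353)),cv2.resize(g[140:245,155:275],(400,353))])[:,:,::-1])
E
```

```text
16.0583 [511.23364983 402.13032238 310.03935665] 0.47443244473173396 [-0.87361857 -0.04197964  0.22158048]
tip [498.99470582 316.81110625 244.17823108] [ 72.35680435 149.17823108] 165.80003547490605 2.0224011875410572
```

View pics/p3.png

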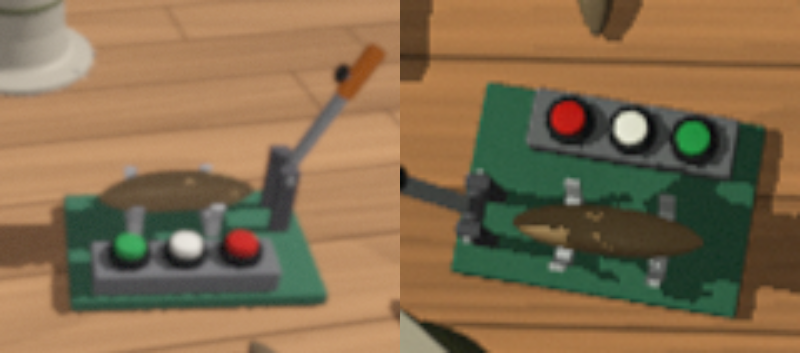

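The fillet lies flat on both saddles, centred (right crop, about (608,232)). The lever tip is 166 mm from the hinge, which puts the lever at about 1.99 rad. Next I swing it down.

```bash
python3 - <<'E'
from h import *
def hp(u,v): return tw(0,125-u,95+v)
def path(t):
    d=np.array([np.cos(t),np.sin(t)]);n=np.array([-d[1],d[0]])
    C=(165 if t>np.pi/2 else 140)*d+17*n
    return C-[11,18 if t>np.pi/2 else 0]
def st(l):
    s=sensors.observe();print(l,round(s["time_s"],2),s["tcp_pos"].round(1),s["wrist_force"].round(1));return s
u,v=path(1.99)
ctrl.move_linear(hp(-160,v),vel=150);ctrl.move_linear(hp(u-8,v),vel=100)
for t in list(np.linspace(1.97,1.6,5))+list(np.linspace(1.5,.1,15)):
    ctrl.move_linear(hp(*path(t)),vel=80);s=st(round(t,2))
    if np.linalg.norm(s["wrist_force"])>25:print("STOP");break
f=vision.grab_frame("scene");g=vision.grab_frame("top")
cv2.imwrite("pics/p4.png",np.hstack([cv2.resize(f[100:250,230:400],(400,353)),cv2.resize(g[140:245,155:275],(400,353))])[:,:,::-1])
E
```

```text
1.97 17.93 [501.5 335.1 222.6] [-0.3  0.6  0.1]
1.88 18.27 [499.7 320.9 229.3] [ 0.3  0.9 -0.2]
1.78 18.61 [497.6 306.5 234.6] [-1.   0.5 -0.1]
1.69 18.95 [495.6 291.8 238.8] [ 0.2  0.  -0.3]
1.6 19.29 [493.6 276.8 241.5] [ 0.5  0.7 -0.3]
1.5 19.64 [491.4 261.9 235.5] [ 0.4 -0.1 -0.5]
1.4 19.97 [489.6 248.2 235.8] [-1.  -0.6  0.7]
1.3 20.29 [487.7 234.4 234.4] [-0.6  0.7  0.2]
1.2 20.62 [485.7 220.6 231.5] [ 1.6 -0.2  0.3]
1.1 20.94 [483.8 207.1 227.2] [-0.3  0.1  0.5]
1.0 21.27 [481.9 194.3 221.7] [-0.3  0.3  0.1]
0.9 21.59 [480.2 182.1 214.8] [0.3 0.8 0.4]
0.8 21.92 [478.6 170.6 206.8] [-0.5  0.3  0.6]
0.7 22.24 [477.1 160.  197.7] [ 0.2  0.2 -0.1]
0.6 22.57 [475.8 150.5 187.6] [-0.2 -0.7  0.3]
0.5 22.89 [474.6 142.  176.8] [0.2 0.2 0.2]
0.4 23.22 [473.6 134.6 164.9] [0.5 0.1 1. ]
0.3 23.54 [472.8 128.4 152.5] [0.1 0.2 0.4]
0.2 23.87 [472.1 123.4 139.4] [ 0.6 -0.6  0.2]
0.1 24.19 [471.6 119.7 125.8] [ 0.  -0.2 -0.3]
```

View pics/p4.png

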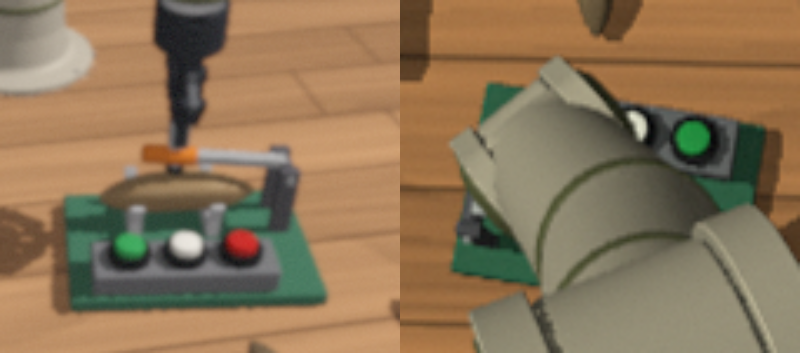

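The lever is nearly shut at about 0.1 rad, with the pad just over the fillet (left crop (175,170)). I press it home against its stop, with a force check.

```bash
python3 - <<'E'
from h import *
z=124
while z>107:
    z-=2 if z>114 else .7
    ctrl.move_linear(tw(0,-5,z),vel=30);ctrl.pause(.05);s=sensors.observe();F=s["wrist_force"][2]
    if z<116:print(round(s["time_s"],2),z,s["tcp_pos"].round(1),s["wrist_force"].round(1))
    if F>14:break
ctrl.pause(.3)
ctrl.move_linear(tw(0,-5,150),vel=80)
ctrl.move_linear(tw(100,0,150),vel=150)
f=vision.grab_frame("scene");g=vision.grab_frame("top")
cv2.imwrite("pics/p5.png",np.hstack([cv2.resize(f[100:250,230:400],(400,353)),cv2.resize(g[140:245,155:275],(400,353))])[:,:,::-1])
E
```

```text
25.87 114 [471.3 116.4 113.9] [-0.6 -0.2  0.7]
26.17 113.3 [471.3 116.4 113.3] [-0.2 -0.4  1.8]
26.47 112.6 [471.3 116.3 112.6] [-0.3 -0.1  3. ]
26.77 111.89999999999999 [471.3 116.3 111.9] [-0.8 -0.7  4.7]
27.07 111.19999999999999 [471.4 116.3 111.7] [-2.6 -2.9 12.1]
27.37 110.49999999999999 [471.4 116.3 111.5] [-4.6 -1.6 20.5]
```

View pics/p5.png

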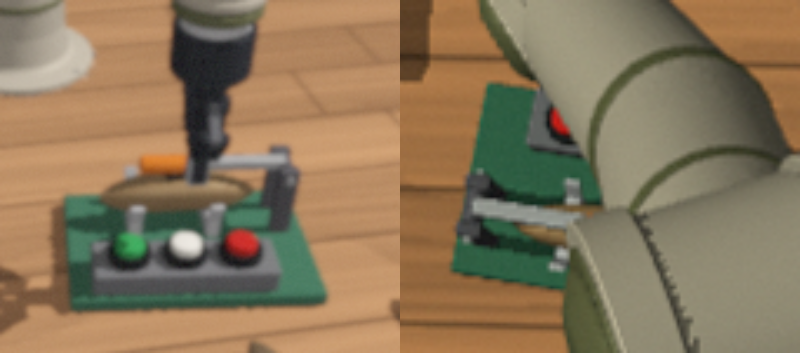

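The lever is against its stop (a hard contact at z = 111.6) and level in the picture, from (140,165) to (280,160). Next, the white key and then the green.

```bash
python3 - <<'E'
from h import *
def press(y):
    ctrl.move_linear(tw(100,y,110),vel=150);ctrl.move_linear(tw(100,y,76),vel=60);ctrl.pause(.2)
    b=sensors.observe()["wrist_force"][2];z=76
    while z>52:
        z-=1
        ctrl.move_linear(tw(100,y,z),vel=30);ctrl.pause(.05);s=sensors.observe();F=s["wrist_force"][2]-b
        print(z,s["tcp_pos"][2].round(1),round(F,1),end=" | ")
        if F>12:break
    ctrl.pause(.15);ctrl.move_linear(tw(100,y,110),vel=80);print(sensors.observe()["time_s"])
press(0);press(-60)
ctrl.move_linear(tw(100,-60,200),vel=200);ctrl.movep([480,-150,300],[180,0,YAW])
print(sensors.observe()["time_s"],sensors.observe()["wrist_force"])
f=vision.grab_frame("scene");g=vision.grab_frame("top")
cv2.imwrite("pics/p6.png",np.hstack([cv2.resize(f[100:250,230:400],(400,353)),cv2.resize(g[140:245,155:275],(400,353))])[:,:,::-1])
E
```

```text
75 75.1 1.4 | 74 74.0 1.0 | 73 72.9 1.2 | 72 72.1 2.8 | 71 71.1 3.8 | 70 70.0 2.5 | 69 69.0 4.8 | 68 68.0 5.5 | 67 67.0 5.8 | 66 66.1 7.3 | 65 65.9 17.0 | 34.725
75 75.0 -1.4 | 74 74.0 -0.6 | 73 72.9 -0.8 | 72 72.1 0.2 | 71 71.1 -0.1 | 70 70.0 1.4 | 69 69.0 2.5 | 68 68.0 1.7 | 67 67.0 2.9 | 66 66.2 4.4 | 65 65.9 15.1 | 40.3583
41.9 [ 1.08528959  0.49875142 -0.07102405]
```

View pics/p6.png

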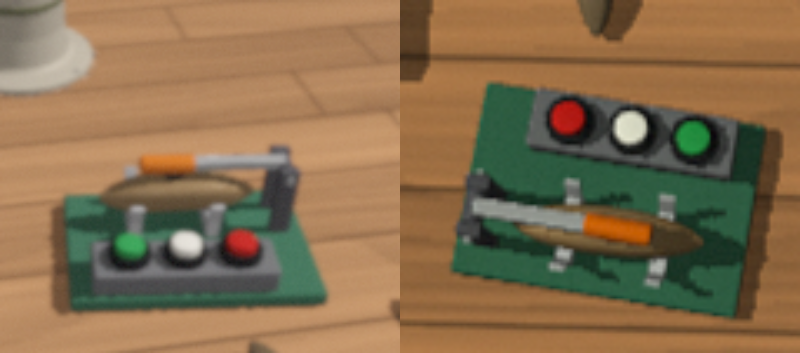

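The picture shows the lever shut over the centred fillet (right crop (615,230)), all three keys up, and the arm clear. Both keys bottomed at z = 65.9, so I hand the job in.

```bash
python3 -c "
from rig import ctrl
print(ctrl.close_job())"
```

```text
the job is handed in; nothing more can be done
None
```

I laid the fillet flat in the cradle and let go, shut the clamp to its stop, then pressed the white key and the green key fully down and let them up; I handed the job in at about 42 s, but the hand-in returned no verdict.

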